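Show a nut bar to the inspection camera

TASK

Lever the metal cover of the white mould open with the palette knife's blade under its front lip, keeping the fingers off the cover, swing it back past upright, and lay the knife down on the table again. Then take the nut bar out of the mould and hold it in the air at the inspection camera's focus, its middle straight above the dark disc, in line with the camera's line of sight so that a cut end faces squarely into the lens, nutty top up and not rolled to the side. The program finishes while holding it there, still, with the cover left open and the bowl and the two finished bars on the board left alone.

Things in the scene. Friction and masses are not known exactly. Their poses are not given: they have to be found in the camera images.
- hinge_mid (a point): Middle of the cover's hinge axis, on the far top edge of the mould, 45 mm above the table. Axes are the mould's: z up, x level from the mould's front (robot side) towards the hinge, y along the hinge.
- cover (a joint): Cover angle, rad: 0 flat on the mould, 1.57 upright, 1.95 at its stop. Plain dark aluminium plate, 160 mm from hinge to front lip, 180 mm wide, 4 mm thick, 0.14 kg; its underside passes through the hinge axis. The lip overhangs the front wall by 16 mm. Stiff hinge: it stays at any angle; about 2 N at the lip lifts it. Starts 0 to 0.06 rad ajar.
- lip_mid (a point): Middle of the cover's front edge, on the underside of the lip, 160 mm from the hinge. Its axes turn with the cover.
- knife_grip (a point): Point in the wooden handle of the palette knife on the table, half-way up, near the centre of mass: grip here. x points to the blade, z up. Handle 110 mm long, 26 mm wide (y), 24 mm high, reaching 80 mm behind this point and 30 mm before it. Flat steel blade 36 mm wide, 2 mm thick, at this height; its end is 120 mm ahead. 0.115 kg.
- bar_mid (a point): Centre of the nut bar in the mould under the cover: a rigid caramel-brown bar 90 mm long (x), 30 mm wide (y), 22 mm high (z), lying flat on the mould's 7 mm floor, z up, about 70 g. Its cut ends are the 30 by 22 mm faces at +x and -x; either may face the lens.
- focus (a point): Focus of the inspection camera: an empty point 200 mm above the table, straight above the middle of the dark disc on the stand. Its x axis is the line of sight, pointing from here to the lens and rising 25 degrees above level; y is level. The lens front is 130 mm from here along x.
- bowl: Bystander: white china bowl, 140 mm across, 60 mm high. Origin at the middle of its underside.
- spare1: Bystander: finished nut bar, same size as the one in the mould, on the fixed white board (140 by 160 by 12 mm). Origin at the middle of its underside.
- spare2: Bystander: the other finished nut bar on that board. Origin at the middle of its underside.
- mould: White plastic bar mould, fixed: an open-topped tray, outside 144 mm (x) by 186 mm (y) by 45 mm high, walls and floor 7 mm thick. Origin under its middle, x towards the hinge.
- stand: Camera stand, fixed. Origin on the table under the middle of the dark disc (60 mm across); x level, away from the robot, towards the pillar. Grey base plate 6 mm thick, 90 mm wide, from x = -55 to 245 mm; a 335 mm high pillar at x = 225 mm carries the camera.
There are look-alikes about, which are no part of the job. Leave any orange or turquoise look-alike of the part that bears knife_grip alone.

How it is judged:
On the way, in this order (a step that is already met when the one before it is completed fails the run):
1. the knife is lifting the cover (contact force between knife and cover above 0.2 N and value of joint cover above 0.3 rad), for 0.02 s.
2. the cover stands back past upright (value of joint cover above 1.6 rad), for 0.2 s.
3. the knife is laid down and let go (height (world z) of knife_grip below 0.03 m and contact force between knife and the fingers below 0.1 N and linear speed of knife below 0.03 m/s), for 0.2 s.
4. the bar is lifted out of the mould (height (world z) of bar_mid above 0.09 m and contact force between bar and the fingers above 0.3 N), for 0.2 s.
At the end, for the whole second after the job is handed in: Fingers hold the bar in the air, still, centre within 20 mm of the focus, long axis within 0.2 rad of the line of sight (either end), width within 0.2 rad of level, top up, touching neither stand nor knife; cover open beyond 1.5 rad; knife lying on the table, let go; bystanders unmoved (distance between bar_mid and focus below 0.02 m and angle between the x axis of bar_mid and the x axis of focus, either way round below 0.2 rad and angle between the y axis of bar_mid and the y axis of focus, either way round below 0.2 rad and angle between bar_mid's own z axis and vertical below 0.75 rad and linear speed of bar below 0.03 m/s and contact force between bar and the fingers above 0.3 N and contact force between bar and stand below 0.1 N and contact force between bar and knife below 0.1 N and value of joint cover above 1.5 rad and height (world z) of knife_grip below 0.03 m and contact force between knife and the fingers below 0.1 N); the arm keeps its last pose, push and grip.
It fails at once if the cover was moved with the fingers or arm instead of the knife (contact force between any of the arm, the fingers and cover above 1.5 N and value of joint cover below 1.5 rad).
It fails at once if the knife was dropped from a height (height (world z) of knife_grip above 0.07 m and contact force between knife and the fingers below 0.02 N and contact force between knife and cover below 0.02 N and contact force between knife and mould below 0.02 N).
It fails at once if a bystander was disturbed (distance of any of bowl, spare1, spare2 from where it was at the start of the episode above 0.02 m).
It also fails if it takes over 67 s, if anything falls off the work surface, if the arm or the gripper's body presses on something with over 40 N, if the wrist force passes 120 N, or if a joint passes its speed limit or range.

ROBOT

A 6-joint arm with a two-finger parallel gripper is mounted at the origin on the work surface. World frame = base frame: x ahead of the robot, y to its left, z up, the work surface at z = 0. Lengths are in m, angles in rad, forces in N, time in s.
With the tool pointing down it reaches from about 0.275 to 1 m from the base axis. Payload 8.4 kg.
Tool frame: the origin (TCP) lies midway between the tips of the shut fingers; the grasp point (between the pads) lies 19 mm behind it; z points along the fingers, y is the direction in which the jaws open and shut (so a half turn about z gives the same grasp; the last joint's range is limited). The gripper opens to 85 mm and grips with 20 to 120 N. Pads are 22 mm wide; open, the fingers measure 114 mm over their backs; the gripper's body (76 mm by 85 mm) begins 54 mm behind the grasp point. The pads swing forward as they close: fully open they stand 13 mm farther back than shut.
Start: joints at [-1.314, 0.353, 1.633, -0, 1.155, -0.002], TCP at [0.16, -0.604, 0.21] pointing down, gripper open.
Joint ranges: [-2.63, 2.63], [-0.92, 2.1], [0.06, 2.66], [-1.3, 4.44], [0, 2.69], [-3.02, 3.02]. Speed limits (rad/s): [2.22, 2.22, 2.79, 3.14, 3.14, 3.14].

INTERFACE

Orientations are given as a unit quaternion [w, x, y, z].
In Python, from cell import * gives the robot as it stands.
- The arm moves only by the tool step_arm, never from a script. Its argument "moves" is a list of rows, each an object with "fingers": the finger opening in cm, from 0 to 8.54; "slide": the shift along the tool's x, y, z in cm, a list of three; "rot": the turn, a rotation vector about the tool's x, y, z in degrees, a list of three. A call has 1 to 20 rows; each row shifts and turns the commanded pose from where the row before left it, along the tool's axes as they then stand; what a row does not reach is not made up. A row lasts 1/10 s, in which the tool goes at most 50 mm and 8.59 degrees, less where a joint would pass 70% of its speed; a pose out of reach is approached as far as the arm can. A call is refused whole if a number of a shift passes 5 or a number of a turn 8.59, either way. A call with a gripper value outside its range is refused whole. The fingers move at their own pace and stop on an object; "grip_force" is the grip in N (left out, the last holds). Time passes only in rows, so rows that do not move let the fingers close. It gives the time, the measured TCP pose, the force and the opening at its end, in the units of the state.
- sense(): the state, without advancing time (a new reading comes with each control period).
- read_camera(name): name is "side" or "top"; returns (picture, depth): 420x560x3 uint8, blue, green, red; 420x560 float32, m along the optical axis (not along the pixel's ray), 0 where there is no reading.
- get_calibration(name): a dict with "camera_matrix" (3x3 intrinsics, pixels), "origin" and "rotation" of the camera in the world. Camera axes: x right, y down, z forward; pixel columns grow to the right and rows downward; lengths in m; the calibration is good to about 2 mm. A picture is of the moment at which its call begins. get_calibration takes no time and is no camera call.
- hand_in(): hands the job in, once; it reports no verdict.
The state is a dict: "t": time; "qpos": joint angles; "joint_velocities": joint speeds; "tau": joint torques, N m; "eef_pos": TCP position; "tool_rot": TCP orientation; "force": force on the tool from outside, world axes, zero at the start; "ft_torque": the same for the moment, N m; "grip_width": opening from 0.0 (shut) to 1.0 (fully open).
Only numpy, scipy, OpenCV 4.12 (cv2) and the standard library are available. Lean on these libraries where they do the work, as an engineer would, in place of code of your own. Each camera call takes 0.05 s, during which the arm holds its last target. There are 200 camera calls.

## Working session

There is one attempt and no reset: what is moved stays moved. The work goes in short steps, Python scripts to look and compute and a tool call to move; the robot and the scene stay as the last step left them, time stands still between calls to the robot, and variables do not carry over. Pictures are saved under pics/ and viewed, about 8 in all and at most 12, crops included, and the job is handed in when it is done.

Besides the shell and the picture viewer there is one more tool, called after "Call:" as a command line: name --argument value ..., lists and objects as JSON in quotes. step_arm: Moves the arm, as the interface text tells. Its arguments: {"type":"object","properties":{"moves":{"type":"array"},"grip_force":{"type":"number"}},"required":["moves"]}

```bash
mkdir -p pics; ls; python3 - <<'E'
from cell import *
import cv2,numpy as np
for n in("side","top"):
    p,d=read_camera(n); cv2.imwrite(f"pics/{n}0.png",p); np.save(f"pics/{n}0.npy",d)
    c=get_calibration(n); print(n,c)
print(sense())
E
```

```text
pics
side {'camera_matrix': array([[474.70473909,   0.        , 274.28222004],
       [  0.        , 474.70473909, 208.14169243],
       [  0.        ,   0.        ,   1.        ]]), 'origin': array([-0.15654477,  0.89196803,  0.99949369]), 'rotation': array([ 0.15063979, -0.28690704,  0.84624093, -0.42292822])}
top {'camera_matrix': array([[395.06821578,   0.        , 283.05643138],
       [  0.        , 395.06821578, 209.99401531],
       [  0.        ,   0.        ,   1.        ]]), 'origin': array([0.43101671, 0.01644648, 1.30374875]), 'rotation': array([ 0.02972032, -0.70139755,  0.71061973, -0.0466667 ])}
{'t': 0.1, 'qpos': array([-1.31441884e+00,  3.53591866e-01,  1.63404993e+00, -4.43253733e-06,
        1.15523277e+00, -2.43233450e-03]), 'joint_velocities': array([-0.00260987, -0.00186384, -0.0015862 , -0.00021124,  0.00076357,
        0.00227377]), 'tau': array([ 6.71801899e-04, -6.06358194e+01, -3.42820394e+01,  2.36421988e-05,
        3.97198397e-03, -2.70555525e-06]), 'eef_pos': array([ 0.15981856, -0.60374433,  0.20943289]), 'tool_rot': array([-6.35539804e-04,  9.91638542e-01,  1.29044916e-01, -8.31761208e-05]), 'force': array([-0.37706728, -0.36935149, -0.78283076]), 'ft_torque': array([ 0.03568757,  0.04465006, -0.01271053]), 'grip_width': 0.9977435670959194}
```

View pics/top0.png

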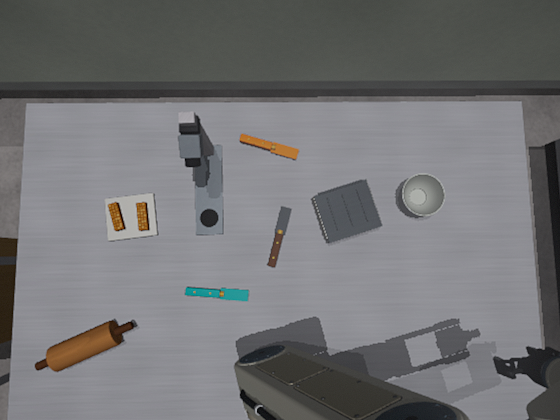

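View pics/side0.png

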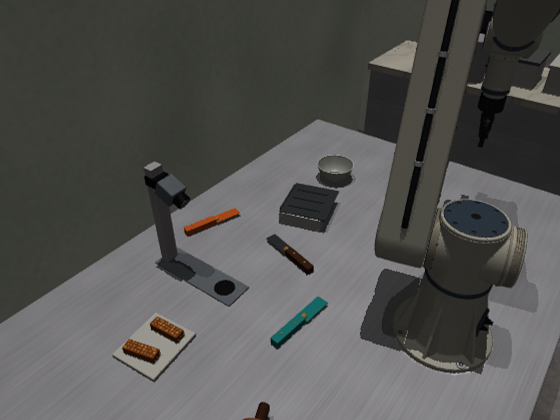

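The top view shows the palette knife at about (280,237), with the blade end near (287,207). The mould and cover are at about (346,211), the dark disc at (208,217) and the bowl at (423,195). The side view shows the same objects, unobstructed. Next I'll zoom in to get the corners.

```bash
cat > h.py <<'E'
from cell import *
import cv2,numpy as np
from scipy.spatial.transform import Rotation as R
def q2R(q): return R.from_quat(np.r_[q[1:],q[0]])
def ray(n,uv,z):
    c=get_calibration(n); K=c['camera_matrix']; M=q2R(c['rotation']).as_matrix()
    uv=np.atleast_2d(uv).astype(float)
    d=np.c_[uv,np.ones(len(uv))]@np.linalg.inv(K).T@M.T
    o=c['origin']; return o+d*((z-o[2])/d[:,2])[:,None]
def proj(n,P):
    c=get_calibration(n); M=q2R(c['rotation']).as_matrix()
    q=(np.atleast_2d(P)-c['origin'])@M@c['camera_matrix'].T
    return q[:,:2]/q[:,2:]
def crop(src,x0,y0,x1,y1,k): return cv2.resize(src[y0:y1,x0:x1],None,fx=k,fy=k,interpolation=cv2.INTER_CUBIC)
def cloud(n,d):
    c=get_calibration(n); K=c['camera_matrix']; M=q2R(c['rotation']).as_matrix()
    v,u=np.mgrid[:d.shape[0],:d.shape[1]]
    X=np.stack([(u-K[0,2])/K[0,0]*d,(v-K[1,2])/K[1,1]*d,d],-1); return X@M.T+c['origin']
E
python3 - <<'E'
from h import *
t=cv2.imread("pics/top0.png"); d=np.load("pics/top0.npy")
hsv=cv2.cvtColor(t,cv2.COLOR_BGR2HSV)
P=cloud("top",d)
# cover by height
def blob(m,box,name,z):
    k=np.zeros(m.shape,np.uint8); x0,y0,x1,y1=box; k[y0:y1,x0:x1]=m[y0:y1,x0:x1]*255
    cs,_=cv2.findContours(k,cv2.RETR_EXTERNAL,cv2.CHAIN_APPROX_NONE); c=max(cs,key=cv2.contourArea)
    w=ray("top",c[:,0,:],z)[:,:2]; r=cv2.minAreaRect((w*1000).astype(np.float32))
    print(name,'px',cv2.boundingRect(c),'rect mm',np.round(r[0],1),np.round(r[1],1),round(r[2],1),'\n',np.round(cv2.boxPoints(r)).tolist()); return k>0
print('table z',np.median(P[250:260,330:400,2]))
m=blob((P[...,2]>.035)&(d>0),(300,170,395,255),'cover depth',.049); print('h',np.percentile(P[m][:,2],[5,50,95]))
# plane fit cover
q=P[m&(P[...,2]>.04)]; A=np.c_[q[:,:2],np.ones(len(q))]; s=np.linalg.lstsq(A,q[:,2],rcond=None)[0]; print('plane',s)
m=blob((hsv[...,2]<100),(300,170,395,255),'cover dark',.049)
m=blob((hsv[...,2]<125),(262,200,296,272),'knife',.012)
m=blob((hsv[...,1]>90)&(hsv[...,2]<140),(262,200,296,272),'handle',.02)
m=blob((hsv[...,2]<70),(196,203,222,232),'disc',.006)
m=blob((P[...,2]>.003)&(d>0),(190,190,228,240),'base',.006)
cv2.imwrite("pics/c0.png",np.vstack([crop(t,180,100,400,250,3.6)[:540]]))
E
```

```text
table z 0.0010597626187839326
cover depth px (313, 179, 70, 64) rect mm [ 566. -221.] [164.  186.2] 16.8 
 [[461.0, -156.0], [514.0, -334.0], [671.0, -286.0], [618.0, -108.0]]
h [0.04540764 0.05018241 0.0545541 ]
plane [-0.00802587 -0.00360359  0.05389378]
cover dark px (311, 180, 71, 63) rect mm [ 562.5 -214.6] [162.4 190.8] 17.1 
 [[457.0, -147.0], [513.0, -330.0], [668.0, -282.0], [612.0, -100.0]]
knife px (267, 206, 25, 62) rect mm [4.841e+02 1.000e-01] [ 36.6 201.7] 75.3 
 [[382.0, 8.0], [577.0, -43.0], [586.0, -8.0], [391.0, 43.0]]
handle px (268, 231, 15, 36) rect mm [446.8  11.2] [ 21.8 117.1] 74.7 
 [[387.0, 16.0], [500.0, -15.0], [506.0, 6.0], [393.0, 37.0]]
disc px (200, 209, 18, 18) rect mm [550.1 228.9] [54.9 55.3] 26.4 
 [[513.0, 241.0], [538.0, 192.0], [587.0, 216.0], [562.0, 266.0]]
base px (193, 190, 32, 47) rect mm [566. 230.] [153.8  99.4] 2.0 
 [[487.0, 277.0], [491.0, 178.0], [645.0, 183.0], [641.0, 282.0]]
```

View pics/c0.png

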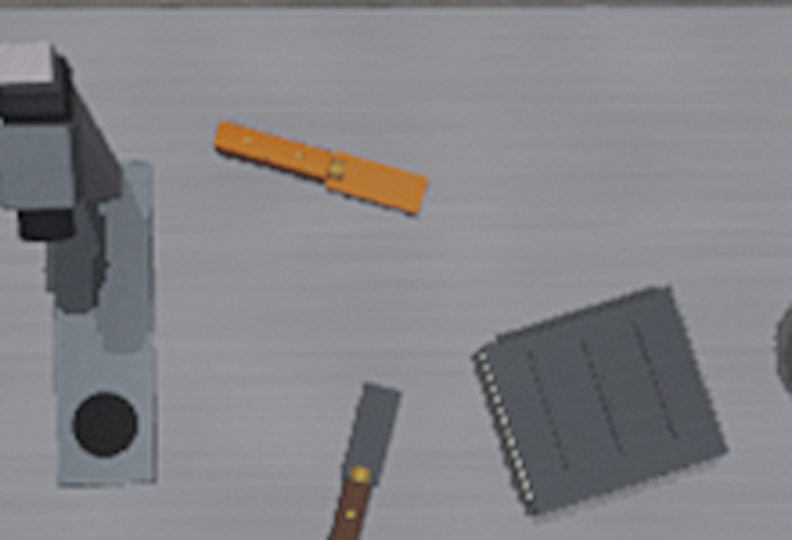

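```bash
cat >> h.py <<'E'
def Rdown(yaw,pitch=0): # tool x at yaw (deg), tool z down; pitch>0 lifts tool x
    return R.from_euler('z',yaw,degrees=True)*R.from_euler('y',-pitch,degrees=True)*R.from_euler('x',180,degrees=True)
def go(pos,Rt):
    s=sense(); Rc=q2R(s['tool_rot']); 
    print('t',round(s['t'],2),'pos',np.round(s['eef_pos'],4),'rotvec deg (tool)',np.round((Rc.inv()*Rt).as_rotvec(degrees=True),2),
     '| shift cm in current tool axes',np.round(Rc.inv().apply(np.array(pos)-s['eef_pos'])*100,2),'| in target axes',np.round(Rt.inv().apply(np.array(pos)-s['eef_pos'])*100,2),'F',np.round(s['force'],1),'g',round(s['grip_width'],3))
E
python3 - <<'E'
from h import *
t=cv2.imread("pics/side0.png"); d=np.load("pics/side0.npy")
P=cloud("side",d); hsv=cv2.cvtColor(t,cv2.COLOR_BGR2HSV)
def rect(m,n):
    w=(P[m][:,:2]*1000).astype(np.float32); r=cv2.minAreaRect(w); b=cv2.boxPoints(r); print(n,m.sum(),np.round(r[0],1),np.round(r[1],1),round(r[2],1),np.round(b).tolist())
box=np.zeros(d.shape,bool); box[178:235,275:345]=1; ok=d>0
m=box&ok&(P[...,2]>.046)&(P[...,2]<.07); rect(m,'cover'); q=P[m];print(np.linalg.lstsq(np.c_[q[:,:2],np.ones(len(q))],q[:,2],rcond=None)[0])
box[:]=0; box[225:280,260:322]=1
m=box&ok&(P[...,2]>.006)&(P[...,2]<.04)&(P[...,0]<.62)&(P[...,1]>-.1); rect(m,'knife')
m=box&ok&(P[...,2]>.018)&(P[...,2]<.04)&(P[...,0]<.62)&(P[...,1]>-.1); rect(m,'handle')
k=np.zeros(d.shape,np.uint8); k[275:300,210:240]=(hsv[275:300,210:240,2]<55)*255
cs,_=cv2.findContours(k,cv2.RETR_EXTERNAL,2); c=max(cs,key=cv2.contourArea); w=ray("side",c[:,0],.006)*1000; print('disc',np.round(cv2.minAreaRect(w[:,:2].astype(np.float32)),1) if 0 else [np.round(x,1) for x in cv2.minAreaRect(w[:,:2].astype(np.float32))])
# stand tall parts
box[:]=0; box[160:270,140:195]=1
m=box&ok&(P[...,2]>.08)&(P[...,2]<.27)&(P[...,0]>.6)&(P[...,0]<1.0); print('pillar',np.round(np.median(P[m],0),3),np.round(P[m].min(0),3),np.round(P[m].max(0),3))
T=cloud("top",np.load("pics/top0.npy")); dt=np.load("pics/top0.npy")
b=np.zeros(dt.shape,bool); b[105:190,165:215]=1
m=b&(T[...,2]>.25)&(T[...,2]<.42); r=cv2.minAreaRect((T[m][:,:2]*1000).astype(np.float32)); print('cam top',[np.round(x,1) for x in r],np.round(cv2.boxPoints(r)).tolist())
# base edges in top
for v in (215,222,228,234):
    row=T[v,185:235]; u=np.where(row[:,2]>.004)[0]+185; print(v,u.min(),u.max(),np.round(ray("top",[[u.min()-.5,v],[u.max()+.5,v]],.006)[:,:2]*1000,1).tolist())
g=q2R(sense()['tool_rot']).as_matrix(); print(g.round(2))
go([.464,.005,.15],Rdown(-14.7))
E
```

```text
cover 1060 [ 567.7 -216.2] [164.3 187. ] 17.8 [[461.0, -152.0], [518.0, -330.0], [674.0, -280.0], [617.0, -102.0]]
[-0.00200169  0.00045968  0.04956191]
knife 510 [495.2  21.6] [ 75.8 203.2] 70.8 [[387.0, 19.0], [579.0, -48.0], [604.0, 24.0], [412.0, 91.0]]
handle 225 [449.5  14. ] [ 28.  122.2] 75.4 [[387.0, 16.0], [505.0, -15.0], [512.0, 12.0], [394.0, 43.0]]
disc [array([554.2, 230.5]), array([57.6, 59.4]), np.float64(77.5)]
pillar [0.764 0.252 0.185] [0.664 0.214 0.08 ] [0.797 0.264 0.27 ]
cam top [array([726.5, 231.4]), array([128.9,  55.9]), np.float64(0.3)] [[662.0, 259.0], [662.0, 203.0], [791.0, 204.0], [791.0, 260.0]]
215 191 233 [[558.7, 288.4], [557.0, 147.6]]
222 196 227 [[535.5, 271.9], [534.2, 167.3]]
228 196 230 [[515.8, 271.7], [514.3, 157.5]]
234 196 231 [[496.2, 271.5], [494.6, 154.2]]
[[ 0.97  0.26 -0.  ]
 [ 0.26 -0.97  0.  ]
 [-0.   -0.   -1.  ]]
t 0.1 pos [ 0.1598 -0.6037  0.2094] rotvec deg (tool) [-7.000e-02  2.000e-02  2.953e+01] | shift cm in current tool axes [ 44.98 -51.05   6.01] | in target axes [ 13.98 -66.6    5.94] F [-0.4 -0.4 -0.8] g 0.998
```

Call:
step_arm --moves '[{"fingers": 8.5, "slide": [0, 0, 0], "rot": [0, 0, 7.38]}, {"fingers": 8.5, "slide": [0, 0, 0], "rot": [0, 0, 7.38]}, {"fingers": 8.5, "slide": [0, 0, 0], "rot": [0, 0, 7.38]}, {"fingers": 8.5, "slide": [0, 0, 0], "rot": [0, 0, 7.38]}, {"fingers": 8.5, "slide": [0.87, -4.16, 0.37], "rot": [0, 0, 0]}, {"fingers": 8.5, "slide": [0.87, -4.16, 0.37], "rot": [0, 0, 0]}, {"fingers": 8.5, "slide": [0.87, -4.16, 0.37], "rot": [0, 0, 0]}, {"fingers": 8.5, "slide": [0.87, -4.16, 0.37], "rot": [0, 0, 0]}, {"fingers": 8.5, "slide": [0.87, -4.16, 0.37], "rot": [0, 0, 0]}, {"fingers": 8.5, "slide": [0.87, -4.16, 0.37], "rot": [0, 0, 0]}, {"fingers": 8.5, "slide": [0.87, -4.16, 0.37], "rot": [0, 0, 0]}, {"fingers": 8.5, "slide": [0.87, -4.16, 0.37], "rot": [0, 0, 0]}, {"fingers": 8.5, "slide": [0.87, -4.16, 0.37], "rot": [0, 0, 0]}, {"fingers": 8.5, "slide": [0.87, -4.16, 0.37], "rot": [0, 0, 0]}, {"fingers": 8.5, "slide": [0.87, -4.16, 0.37], "rot": [0, 0, 0]}, {"fingers": 8.5, "slide": [0.87, -4.16, 0.37], "rot": [0, 0, 0]}, {"fingers": 8.5, "slide": [0.87, -4.16, 0.37], "rot": [0, 0, 0]}, {"fingers": 8.5, "slide": [0.87, -4.16, 0.37], "rot": [0, 0, 0]}, {"fingers": 8.5, "slide": [0.87, -4.16, 0.37], "rot": [0, 0, 0]}, {"fingers": 8.5, "slide": [0.87, -4.16, 0.37], "rot": [0, 0, 0]}]'

```text
t: 2.1
eef_pos: [0.4637, 0.0061, 0.1506]
tool_rot: [0.0, 0.992, -0.128, -0.0]
force: [1.0, -1.3, 0.1]
grip_width: 0.992
```

```bash
python3 -c "
from h import *
go([.470,.0035,.004],Rdown(-14.7))
for n in('top','side'):
    p,d=read_camera(n); cv2.imwrite(f'pics/{n}1.png',p); np.save(f'pics/{n}1.npy',d)
"
```

```text
t 2.1 pos [0.4637 0.0061 0.1506] rotvec deg (tool) [0.01 0.01 0.02] | shift cm in current tool axes [ 0.67  0.09 14.66] | in target axes [ 0.67  0.1  14.66] F [ 1.  -1.3  0.1] g 0.992
```

Call:
step_arm --grip_force 110 --moves '[{"fingers": 8.5, "slide": [0.67, 0.1, 3.5], "rot": [0, 0, 0]}, {"fingers": 8.5, "slide": [0, 0, 4], "rot": [0, 0, 0]}, {"fingers": 8.5, "slide": [0, 0, 3], "rot": [0, 0, 0]}, {"fingers": 8.5, "slide": [0, 0, 2], "rot": [0, 0, 0]}, {"fingers": 8.5, "slide": [0, 0, 1.2], "rot": [0, 0, 0]}, {"fingers": 8.5, "slide": [0, 0, 0.9], "rot": [0, 0, 0]}, {"fingers": 8.5, "slide": [0, 0, 0], "rot": [0, 0, 0]}, {"fingers": 1.5, "slide": [0, 0, 0], "rot": [0, 0, 0]}, {"fingers": 1.5, "slide": [0, 0, 0], "rot": [0, 0, 0]}, {"fingers": 1.5, "slide": [0, 0, 0], "rot": [0, 0, 0]}, {"fingers": 1.5, "slide": [0, 0, 0], "rot": [0, 0, 0]}, {"fingers": 1.5, "slide": [0, 0, 0], "rot": [0, 0, 0]}, {"fingers": 1.5, "slide": [0, 0, 0], "rot": [0, 0, 0]}, {"fingers": 1.5, "slide": [0, 0, 0], "rot": [0, 0, 0]}]'

```text
t: 3.6
eef_pos: [0.4697, 0.0017, 0.0049]
tool_rot: [-0.0, 0.992, -0.128, 0.0]
force: [1.2, 0.0, 0.7]
grip_width: 0.18
```

The fingers closed to 15 mm, which is less than the handle width. I'll look before doing anything else.

```bash
python3 -c "
from h import *
p,d=read_camera('side'); cv2.imwrite('pics/side2.png',p)
q,e=read_camera('top'); cv2.imwrite('pics/top2.png',q)
cv2.imwrite('pics/c2.png',np.hstack([crop(p,220,200,360,320,4)[:,:400],crop(q,240,180,320,300,4)]))
print(proj('side',[.47,.0017,.005]),sense()['grip_width'])
"
```

```text
[[294.68127314 256.13838489]] 0.17443516471483123
```

View pics/c2.png

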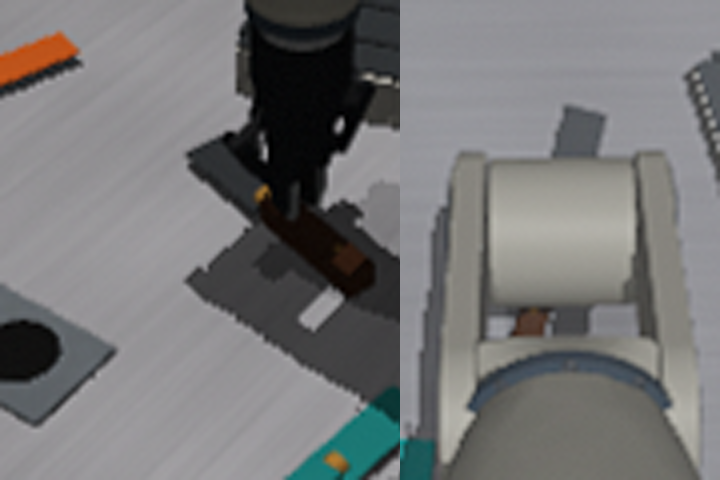

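Call:
step_arm --moves '[{"fingers": 0, "slide": [0, 0, 0], "rot": [0, 0, 0]}, {"fingers": 0, "slide": [0, 0, 0], "rot": [0, 0, 0]}, {"fingers": 0, "slide": [0, 0, 0], "rot": [0, 0, 0]}, {"fingers": 0, "slide": [0, 0, 0], "rot": [0, 0, 0]}]'

```text
t: 4.1
eef_pos: [0.4696, 0.0017, 0.0049]
tool_rot: [-0.0, 0.992, -0.128, -0.0]
force: [0.6, 0.5, 0.3]
grip_width: -0.001
```

```bash
python3 -c "
from h import *
p,d=read_camera('side'); cv2.imwrite('pics/side3.png',p); q,e=read_camera('top'); P=cloud('side',d); T=cloud('top',e)
def show(n,p,P,bx):
    h=cv2.cvtColor(p,cv2.COLOR_BGR2HSV); b=np.zeros(h.shape[:2],bool); b[bx[1]:bx[3],bx[0]:bx[2]]=1
    m=b&(h[...,1]>90)&(h[...,0]<20)&(h[...,2]<140)&(P[...,2]<.06)
    w=P[m]; r=cv2.minAreaRect((w[:,:2]*1000).astype(np.float32)); print(n,m.sum(),[np.round(x,1) for x in r],np.round(np.percentile(w[:,2],[5,50,95]),3), np.round(cv2.boxPoints(r)).tolist())
show('side0',cv2.imread('pics/side0.png'),cloud('side',np.load('pics/side0.npy')),(260,228,322,280))
show('side3',p,P,(260,228,322,280))
show('top0',cv2.imread('pics/top0.png'),cloud('top',np.load('pics/top0.npy')),(262,200,296,272))
show('top3',q,T,(262,200,296,272))
a=crop(p,255,215,325,285,8); b=crop(cv2.imread('pics/side0.png'),255,215,325,285,3)
a=cv2.convertScaleAbs(a,alpha=2.2); cv2.imwrite('pics/c3.png',a)
"
```

```text
side0 330 [array([454.9,  13.3]), array([ 27.7, 132.8]), np.float64(74.1)] [0.006 0.02  0.024] [[387.0, 18.0], [515.0, -18.0], [523.0, 9.0], [395.0, 45.0]]
side3 308 [array([455.6,   4.1]), array([ 44.8, 136.2]), np.float64(75.6)] [0.005 0.02  0.024] [[384.0, -1.0], [516.0, -34.0], [527.0, 9.0], [395.0, 43.0]]
top0 215 [array([446.8,  11.1]), array([ 21.7, 117.2]), np.float64(74.7)] [0.02  0.024 0.028] [[387.0, 16.0], [500.0, -15.0], [506.0, 6.0], [393.0, 37.0]]
top3 41 [array([406.8,  22.1]), array([20.3, 23.2]), np.float64(70.7)] [0.022 0.025 0.028] [[392.0, 16.0], [414.0, 9.0], [421.0, 28.0], [399.0, 36.0]]
```

View pics/c3.png

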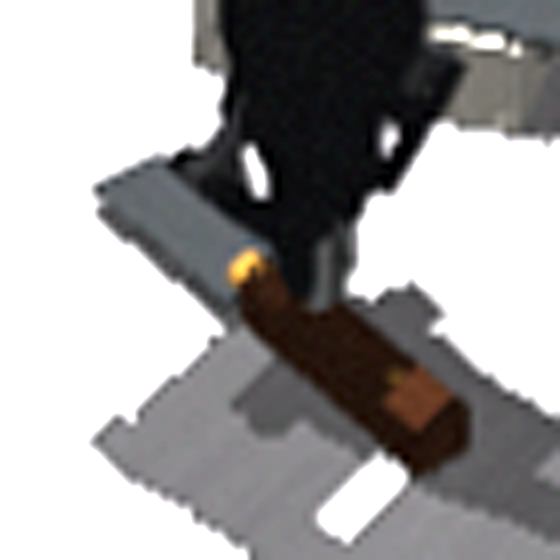

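The fingers are shut right at the handle's top edge, and the handle hasn't moved. I'll check depth to see where the tips actually are.

```bash
python3 -c "
from h import *
p,d=read_camera('side'); P=cloud('side',d)
for v in range(244,262,2):
    print(v,[ (u,*(P[v,u]*1000).round().astype(int).tolist(), int(p[v,u].max())) for u in range(288,302,3)])
s=sense(); print(s['force'],s['ft_torque'])
"
```

```text
244 [(288, 467, 40, 83, 9), (291, -157, 892, 999, 7), (294, 462, 18, 70, 8), (297, 458, 7, 64, 24), (300, 495, -63, -3, 161)]
246 [(288, 510, -18, 12, 40), (291, 475, 15, 54, 8), (294, 467, 10, 54, 22), (297, 462, 2, 51, 17), (300, 487, -51, 0, 157)]
248 [(288, 500, -5, 18, 36), (291, 475, 15, 45, 6), (294, 466, 11, 47, 23), (297, 460, 5, 46, 21), (300, 485, -48, -4, 154)]
250 [(288, 492, 7, 22, 26), (291, 474, 16, 38, 6), (294, 469, 7, 34, 23), (297, 464, -1, 32, 31), (300, 480, -41, -5, 154)]
252 [(288, 487, 13, 21, 23), (291, 480, 7, 21, 17), (294, 466, 11, 31, 38), (297, 462, 2, 27, 23), (300, 472, -30, -2, 56)]
254 [(288, 482, 20, 20, 17), (291, 475, 14, 20, 15), (294, 468, 8, 20, 20), (297, 461, 2, 19, 16), (300, 466, -21, 0, 31)]
256 [(288, 483, 19, 11, 17), (291, 471, 19, 18, 16), (294, 462, 17, 21, 15), (297, 454, 12, 22, 16), (300, 446, 8, 24, 16)]
258 [(288, 484, 17, 1, 40), (291, 470, 21, 12, 14), (294, 455, 26, 24, 16), (297, 450, 18, 21, 16), (300, 439, 17, 26, 17)]
260 [(288, 481, 21, -3, 55), (291, 471, 19, 1, 21), (294, 456, 25, 14, 16), (297, 444, 26, 21, 16), (300, 436, 22, 23, 17)]
[0.54535947 0.31988036 0.011255  ] [-0.03388742 -0.01997957  0.02956748]
```

Call:
step_arm --moves '[{"fingers": 0, "slide": [0, 0, -2], "rot": [0, 0, 0]}, {"fingers": 0, "slide": [0, 0, -2.5], "rot": [0, 0, 0]}, {"fingers": 0, "slide": [-1, 3, 0], "rot": [0, 0, 0]}, {"fingers": 0, "slide": [-1, 3, 0], "rot": [0, 0, 0]}, {"fingers": 0, "slide": [-1, 1, 0], "rot": [0, 0, 0]}, {"fingers": 0, "slide": [0, 0, 2.5], "rot": [0, 0, 0]}, {"fingers": 0, "slide": [0, 0, 2], "rot": [0, 0, 0]}, {"fingers": 0, "slide": [0, 0, 0], "rot": [0, 0, 0]}]'

```text
t: 5.05
eef_pos: [0.4211, -0.058, 0.0033]
tool_rot: [-0.0, 0.992, -0.128, -0.002]
force: [0.1, 0.1, 0.4]
grip_width: -0.001
```

```bash
python3 -c "
from h import *
p,d=read_camera('side'); cv2.imwrite('pics/side4.png',p); q,e=read_camera('top'); P=cloud('side',d); s=sense(); print(s['eef_pos'],s['force'])
u,v=proj('side',s['eef_pos'])[0]; print(u,v); u=int(u);v=int(v)
for y in range(v-14,v+8,2): print(y,[ (x,*(P[y,x]*1000).round().astype(int).tolist()) for x in range(u-6,u+9,3)])
cv2.imwrite('pics/c4.png',cv2.convertScaleAbs(np.hstack([crop(p,240,200,330,290,5),crop(q,240,180,300,270,5)]),alpha=2))
"
```

```text
[ 0.42255677 -0.05812823  0.0048833 ] [-0.35403973 -0.38486237 -0.76193795]
318.27520586890955 251.9948138618783
237 [(312, 423, -19, 92), (315, 426, -41, 76), (318, 415, -40, 82), (321, 412, -52, 75), (324, 408, -62, 70)]
239 [(312, 423, -19, 84), (315, 420, -31, 77), (318, 415, -40, 74), (321, 413, -53, 66), (324, 447, -129, -3)]
241 [(312, 475, -101, -6), (315, 417, -27, 74), (318, 415, -40, 66), (321, 414, -57, 55), (324, 439, -117, 1)]
243 [(312, 465, -86, 1), (315, 429, -47, 46), (318, 420, -49, 50), (321, 413, -55, 49), (324, 435, -110, 0)]
245 [(312, 462, -82, -4), (315, 428, -46, 40), (318, 418, -47, 43), (321, 411, -53, 43), (324, 430, -103, -1)]
247 [(312, 454, -70, 0), (315, 428, -47, 31), (318, 419, -49, 34), (321, 410, -52, 36), (324, 424, -93, 1)]
249 [(312, 449, -62, 0), (315, 442, -69, -1), (318, 419, -50, 25), (321, 428, -82, -3), (324, 419, -86, -1)]
251 [(312, 445, -56, -2), (315, 438, -64, -3), (318, 430, -69, -3), (321, 424, -76, -4), (324, 414, -79, -1)]
253 [(312, 440, -50, -3), (315, 434, -58, -5), (318, 426, -62, -4), (321, 415, -63, 1), (324, 409, -70, -1)]
255 [(312, 436, -43, -4), (315, 429, -50, -6), (318, 420, -53, -2), (321, 412, -58, -1), (324, 405, -65, -3)]
257 [(312, 429, -34, -2), (315, 421, -38, -1), (318, 416, -47, -4), (321, 408, -52, -3), (324, 399, -55, -1)]
```

View pics/c4.png

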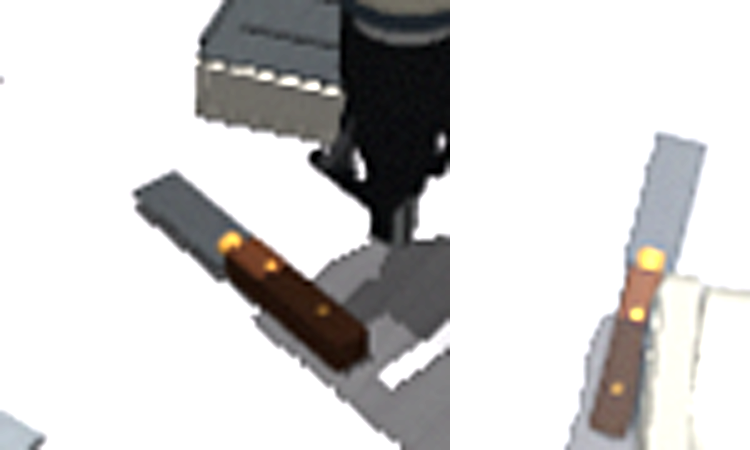

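The tips appear to end about 20 mm above the reported TCP height. I'll confirm by feeling gently for the table here.

Call:
step_arm --moves '[{"fingers": 0, "slide": [0, 0, 0.3], "rot": [0, 0, 0]}, {"fingers": 0, "slide": [0, 0, 0.3], "rot": [0, 0, 0]}, {"fingers": 0, "slide": [0, 0, 0.0], "rot": [0, 0, 0]}]'

```text
t: 5.45
eef_pos: [0.4231, -0.0583, -0.0009]
tool_rot: [-0.0, 0.992, -0.128, 0.0]
force: [-0.5, -1.0, 0.5]
grip_width: -0.002
```

Call:
step_arm --moves '[{"fingers": 0, "slide": [0, 0, 0.3], "rot": [0, 0, 0]}, {"fingers": 0, "slide": [0, 0, 0.3], "rot": [0, 0, 0]}, {"fingers": 0, "slide": [0, 0, 0.0], "rot": [0, 0, 0]}]'

```text
t: 5.75
eef_pos: [0.4226, -0.0584, -0.0074]
tool_rot: [-0.0, 0.992, -0.128, -0.0]
force: [-0.4, -0.4, -0.5]
grip_width: 0.004
```

Call:
step_arm --moves '[{"fingers": 0, "slide": [0, 0, 0.3], "rot": [0, 0, 0]}, {"fingers": 0, "slide": [0, 0, 0.0], "rot": [0, 0, 0]}]'

```text
t: 5.95
eef_pos: [0.4227, -0.0584, -0.0104]
tool_rot: [-0.0, 0.992, -0.128, -0.0]
force: [-0.0, -0.1, 0.8]
grip_width: 0.002
```

Call:
step_arm --moves '[{"fingers": 0, "slide": [0, 0, 0.2], "rot": [0, 0, 0]}, {"fingers": 0, "slide": [0, 0, 0.2], "rot": [0, 0, 0]}, {"fingers": 0, "slide": [0, 0, 0.0], "rot": [0, 0, 0]}]'

```text
t: 6.25
eef_pos: [0.4227, -0.0584, -0.0144]
tool_rot: [-0.0, 0.992, -0.128, -0.0]
force: [0.2, -0.2, -0.8]
grip_width: -0.001
```

Call:
step_arm --moves '[{"fingers": 0, "slide": [0, 0, 0.15], "rot": [0, 0, 0]}, {"fingers": 0, "slide": [0, 0, 0.15], "rot": [0, 0, 0]}, {"fingers": 0, "slide": [0, 0, 0.0], "rot": [0, 0, 0]}]'

```text
t: 6.55
eef_pos: [0.4227, -0.0584, -0.0173]
tool_rot: [-0.0, 0.992, -0.128, -0.0]
force: [-0.3, -0.0, 0.4]
grip_width: 0.001
```

Call:
step_arm --moves '[{"fingers": 0, "slide": [0, 0, 0.15], "rot": [0, 0, 0]}, {"fingers": 0, "slide": [0, 0, 0.1], "rot": [0, 0, 0]}, {"fingers": 0, "slide": [0, 0, 0.0], "rot": [0, 0, 0]}]'

```text
t: 6.85
eef_pos: [0.4228, -0.0584, -0.0197]
tool_rot: [-0.0, 0.992, -0.128, -0.0]
force: [-0.6, 0.3, 0.1]
grip_width: 0.0
```

Call:
step_arm --moves '[{"fingers": 0, "slide": [0, 0, 0.1], "rot": [0, 0, 0]}, {"fingers": 0, "slide": [0, 0, 0.1], "rot": [0, 0, 0]}, {"fingers": 0, "slide": [0, 0, 0.0], "rot": [0, 0, 0]}]'

```text
t: 7.15
eef_pos: [0.4229, -0.0584, -0.0212]
tool_rot: [0.0, 0.992, -0.128, 0.0]
force: [-2.8, 0.3, 11.7]
grip_width: -0.002
```

Contact comes at a reported z of about −0.0205, so the true tips lie about 20 mm short of the reported TCP. I'll correct for that and grasp again.

Call:
step_arm --grip_force 110 --moves '[{"fingers": 0, "slide": [0, 0, -2], "rot": [0, 0, 0]}, {"fingers": 4, "slide": [0, 0, -4], "rot": [0, 0, 0]}, {"fingers": 8.5, "slide": [1.46, -3.7, 0], "rot": [0, 0, 0]}, {"fingers": 8.5, "slide": [1.46, -3.7, 0], "rot": [0, 0, 0]}, {"fingers": 8.5, "slide": [0, 0, 0], "rot": [0, 0, 0]}, {"fingers": 8.5, "slide": [0, 0, 0], "rot": [0, 0, 0]}, {"fingers": 8.5, "slide": [0, 0, 0], "rot": [0, 0, 0]}, {"fingers": 8.5, "slide": [0, 0, 0], "rot": [0, 0, 0]}, {"fingers": 8.5, "slide": [0, 0, 2.5], "rot": [0, 0, 0]}, {"fingers": 8.5, "slide": [0, 0, 1.5], "rot": [0, 0, 0]}, {"fingers": 8.5, "slide": [0, 0, 0.9], "rot": [0, 0, 0]}, {"fingers": 8.5, "slide": [0, 0, 0.5], "rot": [0, 0, 0]}, {"fingers": 1, "slide": [0, 0, 0], "rot": [0, 0, 0]}, {"fingers": 1, "slide": [0, 0, 0], "rot": [0, 0, 0]}, {"fingers": 1, "slide": [0, 0, 0], "rot": [0, 0, 0]}, {"fingers": 1, "slide": [0, 0, 0], "rot": [0, 0, 0]}, {"fingers": 1, "slide": [0, 0, 0], "rot": [0, 0, 0]}, {"fingers": 1, "slide": [0, 0, 0], "rot": [0, 0, 0]}, {"fingers": 1, "slide": [0, 0, 0], "rot": [0, 0, 0]}, {"fingers": 1, "slide": [0, 0, 0], "rot": [0, 0, 0]}]'

```text
t: 9.15
eef_pos: [0.4704, 0.0058, -0.0147]
tool_rot: [-0.0, 0.992, -0.128, 0.001]
force: [-2.3, -0.8, 9.9]
grip_width: 0.275
```

Call:
step_arm --moves '[{"fingers": 1, "slide": [0, 0, -1], "rot": [0, 0, 0]}, {"fingers": 1, "slide": [0, 0, -2], "rot": [0, 0, 0]}, {"fingers": 1, "slide": [0, 0, -3], "rot": [0, 0, 0]}, {"fingers": 1, "slide": [0, 0, -2], "rot": [0, 0, 0]}, {"fingers": 1, "slide": [-2, 0, 0], "rot": [0, 0, -4]}, {"fingers": 1, "slide": [-2, 0, 0], "rot": [0, 0, -7]}, {"fingers": 1, "slide": [-2, 0, 0], "rot": [0, 0, -7]}, {"fingers": 1, "slide": [-2, 0, 0], "rot": [0, 0, -7]}, {"fingers": 1, "slide": [-2, 0, 0], "rot": [0, 0, -7]}, {"fingers": 1, "slide": [0, 0, 0], "rot": [0, 0, 0]}]'

```text
t: 10.15
eef_pos: [0.3682, 0.0109, 0.0645]
tool_rot: [-0.0, 0.988, 0.152, -0.001]
force: [-0.0, -0.3, -1.1]
grip_width: 0.274
```

```bash
python3 -c "
from h import *
go([.3426,-.2869,.062],Rdown(17.3))
p,d=read_camera('side'); q,e=read_camera('top'); cv2.imwrite('pics/side5.png',p); cv2.imwrite('pics/top5.png',q)
cv2.imwrite('pics/c5.png',cv2.convertScaleAbs(np.hstack([crop(p,230,170,350,300,3),crop(q,240,150,400,280,3)])[:,:800],alpha=1.8))
"
```

```text
t 10.15 pos [0.3682 0.0109 0.0645] rotvec deg (tool) [-0.04  0.14  0.16] | shift cm in current tool axes [-11.38  27.64   0.26] | in target axes [-11.3   27.67   0.25] F [-0.  -0.3 -1.1] g 0.274
```

View pics/c5.png

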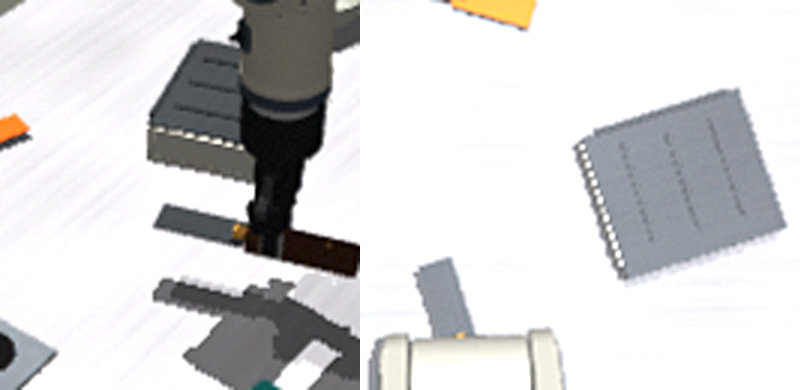

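The knife is held level. The blade tip is at about (265,237) in the top view, and the lip runs from about (329,243) to (381,226). Next: tip and lip in world coordinates.

```bash
python3 -c "
from h import *
s=sense(); print(s['eef_pos'])
z=s['eef_pos'][2]+.0267
t=ray('top',[[259.3,239],[270,236],[264.7,237.5]],z); print('tip',t.round(4)); 
print('tip in tool', q2R(s['tool_rot']).inv().apply(t-s['eef_pos']).round(4))
print('lip',ray('top',[[328.5,243.2],[381.7,226]],.049).round(4))
q,e=read_camera('top'); T=cloud('top',e)
b=np.zeros(e.shape,bool); b[230:262,250:280]=1; m=b&(T[...,2]>.06)&(T[...,2]<.12); w=T[m]; k=q2R(s['tool_rot']).inv().apply(w-s['eef_pos']); print(m.sum(),'max tool x',np.percentile(k[:,0],[50,90,97,100]),'z',np.median(k[:,2]),'y',np.percentile(k[:,1],[3,97]))
A=np.c_[k[:,:2],np.ones(len(k))]; print('blade plane in tool',np.linalg.lstsq(A,k[:,2],rcond=None)[0].round(3))
"
```

```text
[0.37209253 0.01111749 0.0650064 ]
tip [[0.474  0.0603 0.0917]
 [0.4827 0.0275 0.0917]
 [0.4784 0.0438 0.0917]]
tip in tool [[ 1.119e-01 -1.700e-02 -2.650e-02]
 [ 1.106e-01  1.690e-02 -2.650e-02]
 [ 1.112e-01  1.000e-04 -2.650e-02]]
lip [[ 0.4592 -0.1575  0.049 ]
 [ 0.5117 -0.3297  0.049 ]]
308 max tool x [0.07656941 0.10838084 0.11400324 0.11628838] z -0.027882433207525543 y [-0.01516058  0.0183898 ]
blade plane in tool [-0.001  0.004 -0.028]
```

Call:
step_arm --moves '[{"fingers": 1, "slide": [-1.6, 3.94, 0], "rot": [0, 0, 0]}, {"fingers": 1, "slide": [-1.6, 3.94, 0], "rot": [0, 0, 0]}, {"fingers": 1, "slide": [-1.6, 3.94, 0], "rot": [0, 0, 0]}, {"fingers": 1, "slide": [-1.6, 3.94, 0], "rot": [0, 0, 0]}, {"fingers": 1, "slide": [-1.6, 3.94, 0], "rot": [0, 0, 0]}, {"fingers": 1, "slide": [-1.6, 3.94, 0], "rot": [0, 0, 0]}, {"fingers": 1, "slide": [-1.6, 3.94, 0], "rot": [0, 0, 0]}, {"fingers": 1, "slide": [0, 0, 2], "rot": [0, 0, 0]}, {"fingers": 1, "slide": [0, 0, 2], "rot": [0, 0, 0]}, {"fingers": 1, "slide": [0, 0, 1.6], "rot": [0, 0, 0]}, {"fingers": 1, "slide": [0, 0, 0], "rot": [0, 0, 0]}]'

```text
t: 11.4
eef_pos: [0.3461, -0.2855, 0.0068]
tool_rot: [-0.001, 0.989, 0.149, -0.001]
force: [-0.1, -0.1, -0.7]
grip_width: 0.274
```

```bash
python3 -c "
from h import *
go([.3553,-.2834,.0088],Rdown(17.2))
s=sense(); q,e=read_camera('top'); p,d=read_camera('side'); cv2.imwrite('pics/side6.png',p); cv2.imwrite('pics/top6.png',q)
T=cloud('top',e); k=q2R(s['tool_rot']).inv().apply((T-s['eef_pos']).reshape(-1,3)).reshape(T.shape)
wz=T[...,2]
# profile along tool x within |y|<15mm
for a in np.arange(.04,.22,.008):
    m=(abs(k[...,1])<.014)&(k[...,0]>=a)&(k[...,0]<a+.008); print(round(a*1000),m.sum(),(wz[m]*1000).round().astype(int)[:14])
cv2.imwrite('pics/c6.png',cv2.convertScaleAbs(np.hstack([crop(p,250,150,370,280,3),crop(q,280,170,400,300,3)])[:,:800],alpha=1.8))
"
```

```text
t 11.4 pos [ 0.3461 -0.2855  0.0068] rotvec deg (tool) [-0.13  0.08 -0.02] | shift cm in current tool axes [ 0.94  0.07 -0.2 ] | in target axes [ 0.94  0.07 -0.2 ] F [-0.1 -0.1 -0.7] g 0.274
40 49 [34 33 37 35 36 36 36  2 32 32 38 32 39 35]
48 49 [36 38 32 38 36 38 35 38 36  2  1 32 36 39]
56 59 [31 38 32 37 32 40  0 39 38 34 36 33 35 34]
64 75 [36 36 34 37 35 37 35 38  5 39 36 37 32 31]
72 36 [35 35 39 34 35 34 35 35 36 36 33  0 36 31]
80 27 [36 39 40 37 37 36 34 36 36 36 36 36 33 33]
88 25 [34 39 37 34 34 36 32 33 37  0 32 36 33 38]
96 24 [33 37 36 35 33 37 38 31 31 38 37 35 35  2]
104 26 [31 37 37 30 30 38 35 36 37 36 35 33 38 30]
112 26 [ 3  0  5  1 -1  2 -3 34 34 34 -3  0 -1 -2]
120 20 [ 1  2  3  1 -5  1  5 -1  0  2  4  1  5 -2]
128 18 [ 1 -3  6  5  3  4 -1 -3 -1  2  3  3  1  0]
136 21 [ 4 -2  0 -4  0  1  2  2  3  1 -2  1 -2  2]
144 19 [50 54 46 54 52 49 48 48 51 55 49 51 52 47]
152 22 [50 53 55 54 51 50 53 50 53 52 47 47 49 53]
160 23 [50 46 48 50 53 54 46 48 49 53 47 50 50 48]
168 22 [51 54 53 54 53 51 52 52 51 49 50 52 50 50]
176 21 [54 55 57 52 50 53 49 53 51 55 52 53 47 49]
184 23 [48 55 50 49 53 56 51 56 50 48 51 48 48 51]
192 22 [50 55 51 53 51 48 52 52 51 50 53 51 55 51]
200 22 [53 53 52 55 51 50 50 52 52 51 52 53 58 50]
208 22 [54 52 51 53 51 51 57 48 52 50 54 52 50 45]
216 21 [51 52 53 54 56 51 48 55 47 53 46 48 50 49]
```

View pics/c6.png

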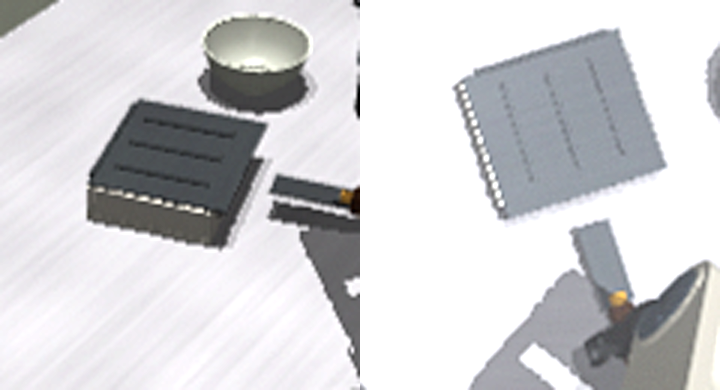

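The cover is flat with its top at about 51 mm. The blade tip is about 30 mm short of the lip and centred on it, with the blade at about 35 mm. Now inserting it.

Call:
step_arm --moves '[{"fingers": 1, "slide": [1, 0, -0.2], "rot": [0, 0, 0]}, {"fingers": 1, "slide": [1, 0, 0], "rot": [0, 0, 0]}, {"fingers": 1, "slide": [1, 0, 0], "rot": [0, 0, 0]}, {"fingers": 1, "slide": [0.4, 0, 0], "rot": [0, 0, 0]}, {"fingers": 1, "slide": [0.4, 0, 0], "rot": [0, 0, 0]}, {"fingers": 1, "slide": [0, 0, 0], "rot": [0, 0, 0]}]'

```text
t: 12.1
eef_pos: [0.3832, -0.274, 0.0104]
tool_rot: [0.0, 0.989, 0.151, 0.0]
force: [0.2, 0.3, -0.9]
grip_width: 0.269
```

Call:
step_arm --moves '[{"fingers": 1, "slide": [0, 0, -0.5], "rot": [0, 0, 0]}, {"fingers": 1, "slide": [0, 0, -0.5], "rot": [0, 0, 0]}, {"fingers": 1, "slide": [0, 0, -0.5], "rot": [0, 0, 0]}, {"fingers": 1, "slide": [0, 0, 0], "rot": [0, 0, 0]}]'

```text
t: 12.5
eef_pos: [0.3826, -0.2745, 0.0261]
tool_rot: [0.0, 0.989, 0.15, 0.0]
force: [0.5, 0.7, -1.4]
grip_width: 0.275
```

```bash
cat > prof.py <<'E'
from h import *
def cov(n='top'):
    s=sense(); q,e=read_camera(n); T=cloud(n,e); Rm=R.from_euler('z',17.2,degrees=True)
    k=Rm.inv().apply((T-[.6406,-.1947,.045]).reshape(-1,3)) # hinge frame
    z=k[:,2]; m=(abs(k[:,1])<.085)&(k[:,0]>-.19)&(k[:,0]<.12)&(z>.004)&(z<.2)&(e.ravel()>0)
    for a in np.arange(-.19,.1,.02):
        j=m&(k[:,0]>=a)&(k[:,0]<a+.02)
        if j.sum()>5: print(round(a*1000+10),j.sum(),(np.percentile(z[j],[10,50,90])*1000).round())
    print('t',round(s['t'],2),'eef',s['eef_pos'].round(4),'in hinge frame tip',(Rm.inv().apply(s['eef_pos']+[0,0,.0272]-[.6406,-.1947,.045])+[.114,0,0]).round(4),'F',s['force'].round(1),'g',round(s['grip_width'],3))
if __name__=='__main__': cov()
E
python3 prof.py
```

```text
-180 70 [ 6.  9. 12.]
-160 212 [ 9. 13. 16.]
-140 334 [ 9. 12. 15.]
-120 332 [ 8. 11. 15.]
-100 327 [ 7. 10. 13.]
-80 319 [ 6.  9. 13.]
-60 311 [ 5.  8. 12.]
-40 279 [ 5.  7. 11.]
-20 237 [4. 7. 9.]
0 138 [4. 6. 9.]
t 12.5 eef [ 0.3826 -0.2745  0.0261] in hinge frame tip [-1.56e-01  1.00e-04  8.30e-03] F [ 0.5  0.7 -1.4] g 0.275
```

Call:
step_arm --moves '[{"fingers": 1, "slide": [0.55, 0, -0.68], "rot": [0, 0, 0]}, {"fingers": 1, "slide": [0.55, 0, -0.68], "rot": [0, 0, 0]}, {"fingers": 1, "slide": [0.65, 0, -0.95], "rot": [0, 0, 0]}, {"fingers": 1, "slide": [0.65, 0, -0.95], "rot": [0, 0, 0]}, {"fingers": 1, "slide": [0.55, 0, -0.88], "rot": [0, 0, 0]}, {"fingers": 1, "slide": [0.55, 0, -0.88], "rot": [0, 0, 0]}, {"fingers": 1, "slide": [0, 0, 0], "rot": [0, 0, 0]}]'

```text
t: 13.25
eef_pos: [0.4179, -0.2642, 0.0771]
tool_rot: [0.001, 0.989, 0.151, 0.001]
force: [-0.5, 0.4, -1.3]
grip_width: 0.275
```

```bash
python3 prof.py
```

```text
-180 79 [57. 61. 64.]
-160 77 [57. 60. 63.]
-140 265 [64. 74. 77.]
-120 361 [62. 66. 72.]
-100 349 [52. 57. 61.]
-80 341 [41. 46. 51.]
-60 329 [31. 36. 40.]
-40 324 [20. 25. 30.]
-20 307 [10. 15. 20.]
0 165 [ 5.  7. 10.]
t 13.25 eef [ 0.4179 -0.2642  0.0771] in hinge frame tip [-0.1193 -0.0005  0.0593] F [-0.5  0.4 -1.3] g 0.275
```

Call:
step_arm --moves '[{"fingers": 1, "slide": [0.6, 0, -0.8], "rot": [0, 0, 0]}, {"fingers": 1, "slide": [0.6, 0, -0.8], "rot": [0, 0, 0]}, {"fingers": 1, "slide": [0.65, 0, -0.75], "rot": [0, 0, 0]}, {"fingers": 1, "slide": [0.65, 0, -0.75], "rot": [0, 0, 0]}, {"fingers": 1, "slide": [0.75, 0, -0.63], "rot": [0, 0, 0]}, {"fingers": 1, "slide": [0.75, 0, -0.63], "rot": [0, 0, 0]}, {"fingers": 1, "slide": [0.8, 0, -0.53], "rot": [0, 0, 0]}, {"fingers": 1, "slide": [0.8, 0, -0.53], "rot": [0, 0, 0]}, {"fingers": 1, "slide": [0.9, 0, -0.43], "rot": [0, 0, 0]}, {"fingers": 1, "slide": [0.9, 0, -0.43], "rot": [0, 0, 0]}, {"fingers": 1, "slide": [0, 0, 0], "rot": [0, 0, 0]}]'

```text
t: 14.4
eef_pos: [0.4886, -0.2417, 0.1391]
tool_rot: [0.0, 0.989, 0.151, 0.001]
force: [0.1, -0.3, -0.5]
grip_width: 0.275
```

```bash
python3 prof.py
```

```text
-160 10 [170. 174. 183.]
-140 41 [  6. 129. 136.]
-120 83 [120. 123. 129.]
-100 85 [119. 122. 125.]
-80 84 [120. 122. 124.]
-60 131 [120. 124. 154.]
-40 303 [106. 129. 151.]
-20 254 [47. 71. 93.]
0 146 [ 6. 21. 37.]
t 14.4 eef [ 0.4886 -0.2417  0.1391] in hinge frame tip [-4.510e-02  1.000e-04  1.213e-01] F [ 0.1 -0.3 -0.5] g 0.275
```

Call:
step_arm --moves '[{"fingers": 1, "slide": [0.93, 0, -0.3], "rot": [0, 0, 0]}, {"fingers": 1, "slide": [0.93, 0, -0.3], "rot": [0, 0, 0]}, {"fingers": 1, "slide": [0.98, 0, 0], "rot": [0, 0, 0]}, {"fingers": 1, "slide": [0.98, 0, 0], "rot": [0, 0, 0]}, {"fingers": 1, "slide": [0.95, 0, 0.1], "rot": [0, 0, 0]}, {"fingers": 1, "slide": [0.95, 0, 0.1], "rot": [0, 0, 0]}, {"fingers": 1, "slide": [0.9, 0, 0.15], "rot": [0, 0, 0]}, {"fingers": 1, "slide": [0.7, 0, 0.1], "rot": [0, 0, 0]}, {"fingers": 1, "slide": [0, 0, 0], "rot": [0, 0, 0]}]'

```text
t: 15.35
eef_pos: [0.5575, -0.2197, 0.1396]
tool_rot: [-0.0, 0.989, 0.151, 0.0]
force: [-0.1, -0.4, -0.6]
grip_width: 0.276
```

```bash
python3 prof.py
```

```text
-160 29 [130. 133. 136.]
-140 12 [  5. 132. 135.]
-60 33 [119. 124. 131.]
-40 59 [120. 122. 126.]
-20 84 [120. 123. 125.]
0 242 [  8.  32. 124.]
20 447 [ 53.  94. 123.]
40 342 [125. 142. 155.]
t 15.35 eef [ 0.5575 -0.2197  0.1396] in hinge frame tip [0.0272 0.0007 0.1218] F [-0.1 -0.4 -0.6] g 0.276
```

The cover is at about 1.79 rad. Now retracting and laying the knife near where it started.

Call:
step_arm --moves '[{"fingers": 1, "slide": [-2, 0, 0], "rot": [0, 0, 0]}, {"fingers": 1, "slide": [-4, 0, 0], "rot": [0, 0, 0]}, {"fingers": 1, "slide": [-4, 0, 0], "rot": [0, 0, 0]}, {"fingers": 1, "slide": [-4, 0, 0], "rot": [0, 0, 0]}, {"fingers": 1, "slide": [1, -3.0, 0], "rot": [0, 0, 0]}, {"fingers": 1, "slide": [1, -4.0, 0], "rot": [0, 0, 0]}, {"fingers": 1, "slide": [1, -4.0, 0], "rot": [0, 0, 0]}, {"fingers": 1, "slide": [1, -4.0, 0], "rot": [0, 0, 0]}, {"fingers": 1, "slide": [1, -4.0, 0], "rot": [0, 0, 0]}, {"fingers": 1, "slide": [1, -4.0, 0], "rot": [0, 0, 0]}, {"fingers": 1, "slide": [1, -4.0, 1], "rot": [0, 0, 0]}, {"fingers": 1, "slide": [1, 0, 3], "rot": [0, 0, 0]}, {"fingers": 1, "slide": [0, 0, 3], "rot": [0, 0, 0]}, {"fingers": 1, "slide": [0, 0, 3], "rot": [0, 0, 0]}, {"fingers": 1, "slide": [0, 0, 2], "rot": [0, 0, 0]}, {"fingers": 1, "slide": [0, 0, 1.5], "rot": [0, 0, 0]}, {"fingers": 1, "slide": [0, 0, 0.6], "rot": [0, 0, 0]}, {"fingers": 1, "slide": [0, 0, 0], "rot": [0, 0, 0]}]'

```text
t: 17.2
eef_pos: [0.4185, 0.0198, -0.0015]
tool_rot: [-0.0, 0.989, 0.15, -0.001]
force: [0.4, -0.2, 0.1]
grip_width: 0.274
```

Call:
step_arm --moves '[{"fingers": 1, "slide": [0, 0, 0.5], "rot": [0, 0, 0]}, {"fingers": 1, "slide": [0, 0, 0.4], "rot": [0, 0, 0]}, {"fingers": 1, "slide": [0, 0, 0.3], "rot": [0, 0, 0]}, {"fingers": 1, "slide": [0, 0, 0], "rot": [0, 0, 0]}]'

```text
t: 17.6
eef_pos: [0.419, 0.0199, -0.0132]
tool_rot: [-0.0, 0.989, 0.15, -0.0]
force: [-0.1, -0.0, -0.8]
grip_width: 0.275
```

Nearly on the table. One more millimetre, then release and rise.

Call:
step_arm --moves '[{"fingers": 1, "slide": [0, 0, 0.1], "rot": [0, 0, 0]}, {"fingers": 1, "slide": [0, 0, 0.05], "rot": [0, 0, 0]}, {"fingers": 3, "slide": [0, 0, 0], "rot": [0, 0, 0]}, {"fingers": 4.5, "slide": [0, 0, 0], "rot": [0, 0, 0]}, {"fingers": 8.5, "slide": [0, 0, 0], "rot": [0, 0, 0]}, {"fingers": 8.5, "slide": [0, 0, 0], "rot": [0, 0, 0]}, {"fingers": 8.5, "slide": [0, 0, 0], "rot": [0, 0, 0]}, {"fingers": 8.5, "slide": [0, 0, 0], "rot": [0, 0, 0]}, {"fingers": 8.5, "slide": [0, 0, -1], "rot": [0, 0, 0]}, {"fingers": 8.5, "slide": [0, 0, -3], "rot": [0, 0, 0]}, {"fingers": 8.5, "slide": [0, 0, -4], "rot": [0, 0, 0]}, {"fingers": 8.5, "slide": [0, 0, -4], "rot": [0, 0, 0]}, {"fingers": 8.5, "slide": [-4, 0, -3], "rot": [0, 0, 0]}, {"fingers": 8.5, "slide": [-3, 0, 0], "rot": [0, 0, 0]}, {"fingers": 8.5, "slide": [0, 0, 0], "rot": [0, 0, 0]}]'

```text
t: 19.1
eef_pos: [0.3488, -0.0015, 0.1362]
tool_rot: [0.0, 0.989, 0.15, -0.0]
force: [-0.1, 0.5, -0.7]
grip_width: 0.996
```

```bash
python3 -c "
from h import *
s=sense(); print(s['t'],s['eef_pos'],s['grip_width'])
q,e=read_camera('top'); p,d=read_camera('side')
np.savez('pics/f7.npz',e=e,d=d); cv2.imwrite('pics/side7.png',p); cv2.imwrite('pics/top7.png',q)
cv2.imwrite('pics/c7.png',cv2.convertScaleAbs(np.hstack([crop(p,220,150,360,290,3),crop(q,240,150,380,290,3)])[:,:840][:, :800],alpha=1.6))
"
```

```text
19.1 [ 0.34875531 -0.0014563   0.13622318] 0.9956575761506158
```

View pics/c7.png

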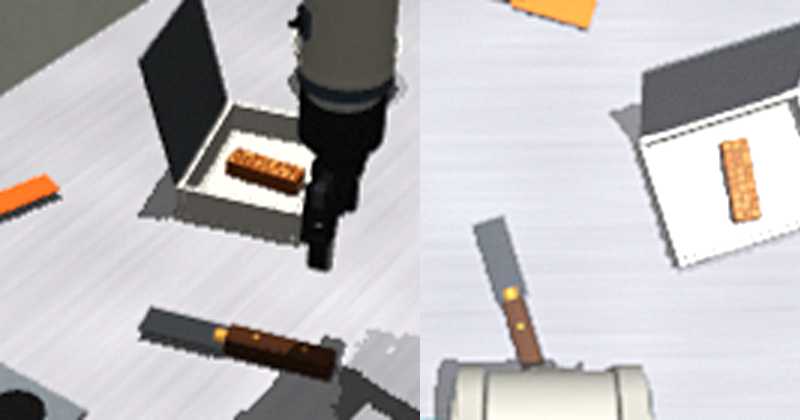

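The cover stands open, the knife lies on the table, and the nut bar is visible at about (347,210) in the top view. Now measuring it.

```bash
python3 -c "
from h import *
q=cv2.imread('pics/top7.png'); f=np.load('pics/f7.npz'); h=cv2.cvtColor(q,cv2.COLOR_BGR2HSV)
m=np.zeros(h.shape[:2],np.uint8); m[185:235,330:365]=((h[185:235,330:365,1]>90))*255
c=max(cv2.findContours(m,0,1)[0],key=cv2.contourArea)
r=cv2.minAreaRect((ray('top',c[:,0],.027)[:,:2]*1000).astype(np.float32)); print([np.round(x,1) for x in r],np.round(cv2.boxPoints(r)).tolist())
T=cloud('top',f['e']); k=T[m>0]; r=cv2.minAreaRect((k[:,:2]*1000).astype(np.float32)); print('depth',[np.round(x,1) for x in r],np.median(k[:,2]),'mean',k.mean(0).round(4))
x=ray('top',np.argwhere(m>0)[:,::-1],.027)[:,:2]; cc=x.mean(0); w,v=np.linalg.eigh(np.cov((x-cc).T)); print('pca',cc.round(4),np.degrees(np.arctan2(v[1,1],v[0,1])),np.sqrt(12*w))
p=cv2.imread('pics/side7.png'); h=cv2.cvtColor(p,cv2.COLOR_BGR2HSV); P=cloud('side',f['d']); m=np.zeros(h.shape[:2],bool); m[195:220,290:325]=(h[195:220,290:325,1]>110)
k=P[m]; k=k[(k[:,2]>.02)]; print('side',len(k),k.mean(0).round(4),np.median(k[:,2]),[np.round(x,1) for x in cv2.minAreaRect((k[:,:2]*1000).astype(np.float32))])
"
```

```text
[array([ 568.1, -221.7]), array([87.7, 29.6]), np.float64(8.8)] [[522.0, -214.0], [527.0, -243.0], [614.0, -230.0], [609.0, -200.0]]
depth [array([ 493.6, -128.9]), array([ 85. , 304.8]), np.float64(38.9)] 0.02988317140333474 mean [ 0.5671 -0.2204  0.0343]
pca [ 0.5679 -0.2218] -171.6861996147224 [0.0295856  0.08853273]
side 168 [ 0.5552 -0.1964  0.0452] 0.02656371486039205 [array([200.3, 311.9]), array([  82.8, 1359.5]), np.float64(35.1)]
```

Call:
step_arm --grip_force 50 --moves '[{"fingers": 8.5, "slide": [0, 0, 0], "rot": [0, 0, 4.35]}, {"fingers": 8.5, "slide": [0, 0, 0], "rot": [0, 0, 4.35]}, {"fingers": 8.5, "slide": [2.63, 3.57, 0], "rot": [0, 0, 0]}, {"fingers": 8.5, "slide": [2.63, 3.57, 0], "rot": [0, 0, 0]}, {"fingers": 8.5, "slide": [2.63, 3.57, 0], "rot": [0, 0, 0]}, {"fingers": 8.5, "slide": [2.63, 3.57, 0], "rot": [0, 0, 0]}, {"fingers": 8.5, "slide": [2.63, 3.57, 0], "rot": [0, 0, 0]}, {"fingers": 8.5, "slide": [2.63, 3.57, 0], "rot": [0, 0, 0]}, {"fingers": 8.5, "slide": [2.63, 3.57, 0], "rot": [0, 0, 0]}, {"fingers": 8.5, "slide": [0, 0, 0], "rot": [0, 0, 0]}]'

```text
t: 20.2
eef_pos: [0.5764, -0.2242, 0.1347]
tool_rot: [0.001, 0.997, 0.074, 0.001]
force: [-0.3, 0.2, -0.3]
grip_width: 0.991
```

```bash
python3 -c "
from h import *
go([.568,-.2217,-.0105],Rdown(8.5))"
```

```text
t 20.2 pos [ 0.5764 -0.2242  0.1347] rotvec deg (tool) [ 0.12 -0.16  0.02] | shift cm in current tool axes [-0.84 -0.41 14.52] | in target axes [-0.8  -0.38 14.52] F [-0.3  0.2 -0.3] g 0.991
```

Call:
step_arm --moves '[{"fingers": 8.5, "slide": [0, 0, 3], "rot": [0, 0, 0]}, {"fingers": 8.5, "slide": [0, 0, 3], "rot": [0, 0, 0]}, {"fingers": 8.5, "slide": [0, 0, 2], "rot": [0, 0, 0]}, {"fingers": 8.5, "slide": [0, 0, 0], "rot": [0, 0, 0]}, {"fingers": 8.5, "slide": [0, 0, 0], "rot": [0, 0, 0]}]'

```text
t: 20.7
eef_pos: [0.5719, -0.2202, 0.0551]
tool_rot: [-0.0, 0.997, 0.075, -0.0]
force: [0.7, 0.1, 0.9]
grip_width: 0.99
```

```bash
python3 -c "
from h import *
go([.568,-.2217,-.0105],Rdown(8.5))"
```

```text
t 20.7 pos [ 0.5719 -0.2202  0.0551] rotvec deg (tool) [-0.03  0.05  0.13] | shift cm in current tool axes [-0.4   0.09  6.56] | in target axes [-0.41  0.09  6.56] F [0.7 0.1 0.9] g 0.99
```

Call:
step_arm --moves '[{"fingers": 8.5, "slide": [-0.4, 0.1, 2.5], "rot": [0, 0, 0]}, {"fingers": 8.5, "slide": [0, 0, 2], "rot": [0, 0, 0]}, {"fingers": 8.5, "slide": [0, 0, 1.3], "rot": [0, 0, 0]}, {"fingers": 8.5, "slide": [0, 0, 0.7], "rot": [0, 0, 0]}, {"fingers": 8.5, "slide": [0, 0, 0], "rot": [0, 0, 0]}, {"fingers": 1.5, "slide": [0, 0, 0], "rot": [0, 0, 0]}, {"fingers": 1.5, "slide": [0, 0, 0], "rot": [0, 0, 0]}, {"fingers": 1.5, "slide": [0, 0, 0], "rot": [0, 0, 0]}, {"fingers": 1.5, "slide": [0, 0, 0], "rot": [0, 0, 0]}, {"fingers": 1.5, "slide": [0, 0, 0], "rot": [0, 0, 0]}, {"fingers": 1.5, "slide": [0, 0, 0], "rot": [0, 0, 0]}, {"fingers": 1.5, "slide": [0, 0, 0], "rot": [0, 0, 0]}, {"fingers": 1.5, "slide": [0, 0, 0], "rot": [0, 0, 0]}]'

```text
t: 22.0
eef_pos: [0.5683, -0.2222, -0.0089]
tool_rot: [0.0, 0.997, 0.075, 0.0]
force: [-0.9, 0.2, 6.2]
grip_width: 0.341
```

Call:
step_arm --moves '[{"fingers": 1.5, "slide": [0, 0, -1], "rot": [0, 0, 0]}, {"fingers": 1.5, "slide": [0, 0, -2.5], "rot": [0, 0, 0]}, {"fingers": 1.5, "slide": [0, 0, -3], "rot": [0, 0, 0]}, {"fingers": 1.5, "slide": [0, 0, -3], "rot": [0, 0, 0]}, {"fingers": 1.5, "slide": [0, 0, -3], "rot": [0, 0, 0]}, {"fingers": 1.5, "slide": [-1, 0, -3], "rot": [0, 0, 0]}, {"fingers": 1.5, "slide": [-1, 0, -2.5], "rot": [0, 0, 0]}, {"fingers": 1.5, "slide": [-1, -2, 0], "rot": [0, 0, 0]}, {"fingers": 1.5, "slide": [-1, -4, 0], "rot": [0, 0, 0]}, {"fingers": 1.5, "slide": [-1, -4.4, 0], "rot": [0, 0, 0]}, {"fingers": 1.5, "slide": [0, -4.5, 0], "rot": [0, 0, 0]}, {"fingers": 1.5, "slide": [0, -4.5, 0], "rot": [0, 0, 0]}, {"fingers": 1.5, "slide": [0, -4.5, 0], "rot": [0, 0, 0]}, {"fingers": 1.5, "slide": [0, -4.5, 0], "rot": [0, 0, 0]}, {"fingers": 1.5, "slide": [0, -4.5, 0], "rot": [0, 0, 0]}, {"fingers": 1.5, "slide": [0, -4.5, 0], "rot": [0, 0, 0]}, {"fingers": 1.5, "slide": [0, -4, 0], "rot": [0, 0, 0]}, {"fingers": 1.5, "slide": [0, -3, 0], "rot": [0, 0, 0]}, {"fingers": 1.5, "slide": [0, -2, 0], "rot": [0, 0, 0]}, {"fingers": 1.5, "slide": [0, 0, 0], "rot": [0, 0, 0]}]'

```text
t: 24.0
eef_pos: [0.4485, 0.2313, 0.1709]
tool_rot: [-0.0, 0.997, 0.076, 0.0]
force: [-0.1, -0.5, -1.0]
grip_width: 0.336
```

```bash
python3 -c "
from h import *
go([.4634,.230,.1756],Rdown(0.3,25)); Rt=Rdown(.3,25); print(Rt.as_matrix().round(2)); print(sense()['qpos'].round(2))"
```

```text
t 24.0 pos [0.4485 0.2313 0.1709] rotvec deg (tool) [-1.89 24.93  8.31] | shift cm in current tool axes [ 1.45  0.36 -0.47] | in target axes [1.55 0.14 0.2 ] F [-0.1 -0.5 -1. ] g 0.336
[[ 0.91  0.01  0.42]
 [ 0.   -1.    0.  ]
 [ 0.42  0.   -0.91]]
[0.47 0.21 1.93 0.   1.   1.89]
```

Call:
step_arm --moves '[{"fingers": 1.5, "slide": [0, 0, 0], "rot": [-0.47, 6.23, 2.08]}, {"fingers": 1.5, "slide": [0, 0, 0], "rot": [-0.47, 6.23, 2.08]}, {"fingers": 1.5, "slide": [0, 0, 0], "rot": [-0.47, 6.23, 2.08]}, {"fingers": 1.5, "slide": [0, 0, 0], "rot": [-0.47, 6.23, 2.08]}, {"fingers": 1.5, "slide": [0, 0, 0], "rot": [0, 0, 0]}, {"fingers": 1.5, "slide": [0, 0, 0], "rot": [0, 0, 0]}]'

```text
t: 24.6
eef_pos: [0.449, 0.2281, 0.1705]
tool_rot: [0.002, 0.978, 0.005, 0.206]
force: [0.1, -0.3, -1.4]
grip_width: 0.334
```

```bash
cat > bar.py <<'E'
from h import *
import sys
s=sense(); Rc=q2R(s['tool_rot']); print(s['t'],s['eef_pos'].round(4),'g',round(s['grip_width'],3),'v',abs(s['joint_velocities']).max().round(4))
go([.5634,.230,.1756],Rdown(.3,25))
for n in('top','side'):
    p,d=read_camera(n); cv2.imwrite(f'pics/{n}{sys.argv[1]}.png',p); P=cloud(n,d); h=cv2.cvtColor(p,cv2.COLOR_BGR2HSV)
    k=Rc.inv().apply((P-s['eef_pos']).reshape(-1,3)); near=(abs(k[:,0])<.06)&(abs(k[:,1])<.025)&(k[:,2]>-.07)&(k[:,2]<.03)
    m=near&(h[...,1].ravel()>110)&(h[...,0].ravel()<20)&(d.ravel()>0); b=k[m]
    print(n,m.sum(),'bar in tool mm: x',(np.percentile(b[:,0],[2,98])*1000).round(1),'y',(np.percentile(b[:,1],[2,98])*1000).round(1),'z',(np.percentile(b[:,2],[2,50,98])*1000).round(1), 'world mean',b.mean(0).round(4))
    A=np.c_[b[:,:2],np.ones(len(b))]; print(np.linalg.lstsq(A,b[:,2],rcond=None)[0].round(3))
E
python3 bar.py 8
```

```text
24.6 [0.449  0.2281 0.1705] g 0.334 v 0.0366
t 24.6 pos [0.449  0.2281 0.1705] rotvec deg (tool) [0.22 1.17 0.37] | shift cm in current tool axes [10.67 -0.08  4.15] | in target axes [10.58 -0.13  4.37] F [ 0.1 -0.3 -1.4] g 0.334
top 224 bar in tool mm: x [-12.  48.] y [-13.4  15.7] z [-43.8 -38.8 -29.7] world mean [ 0.0216  0.0004 -0.0384]
[ 0.049  0.014 -0.039]
side 278 bar in tool mm: x [-38.8  48. ] y [-18.4  11.5] z [-40.6 -35.1 -19.4] world mean [-0.0014 -0.0063 -0.0334]
[ 0.026 -0.224 -0.035]
```

Call:
step_arm --moves '[{"fingers": 1.5, "slide": [0, 0, 0], "rot": [0.2, 1.1, 0.3]}, {"fingers": 1.5, "slide": [2, 0, 0.9], "rot": [0, 0, 0]}, {"fingers": 1.5, "slide": [2, -0.1, 0.9], "rot": [0, 0, 0]}, {"fingers": 1.5, "slide": [2, -0.1, 0.9], "rot": [0, 0, 0]}, {"fingers": 1.5, "slide": [2, 0, 0.9], "rot": [0, 0, 0]}, {"fingers": 1.5, "slide": [1.5, 0, 0.5], "rot": [0, 0, 0]}, {"fingers": 1.5, "slide": [0.9, 0, 0.4], "rot": [0, 0, 0]}, {"fingers": 1.5, "slide": [0, 0, 0], "rot": [0, 0, 0]}, {"fingers": 1.5, "slide": [0, 0, 0], "rot": [0, 0, 0]}, {"fingers": 1.5, "slide": [0, 0, 0], "rot": [0, 0, 0]}]'

```text
t: 25.7
eef_pos: [0.5618, 0.2305, 0.1731]
tool_rot: [-0.0, 0.976, 0.002, 0.216]
force: [-0.3, -0.6, -0.7]
grip_width: 0.337
```

```bash
python3 bar.py 9; python3 -c "
from h import *
p=cv2.imread('pics/side9.png'); q=cv2.imread('pics/top9.png')
print(proj('side',[[.552,.23,.2],[.552,.23,.006]]),proj('top',[[.552,.23,.2]]))
cv2.imwrite('pics/c9.png',cv2.convertScaleAbs(np.hstack([crop(p,110,140,340,400,2)[:520],crop(q,160,100,340,360,2)[:520]])[:,:800],alpha=1.6))
"
```

```text
25.7 [0.5618 0.2305 0.1731] g 0.337 v 0.0063
t 25.7 pos [0.5618 0.2305 0.1731] rotvec deg (tool) [ 0.04  0.02 -0.09] | shift cm in current tool axes [ 0.25  0.05 -0.16] | in target axes [ 0.25  0.05 -0.16] F [-0.3 -0.6 -0.7] g 0.337
top 202 bar in tool mm: x [-3.8 48.1] y [-13.   15.6] z [-44.1 -38.7 -29.7] world mean [ 0.024   0.0007 -0.0386]
[ 0.063 -0.021 -0.04 ]
side 234 bar in tool mm: x [-40.7  47.9] y [-17.6  11.8] z [-44.2 -35.2 -18.3] world mean [-0.0077 -0.0057 -0.0342]
[ 0.004 -0.173 -0.035]
[[219.38658894 235.34644475]
 [224.88270527 287.26951333]] [[196.93094859 210.51610552]]
```

View pics/c9.png

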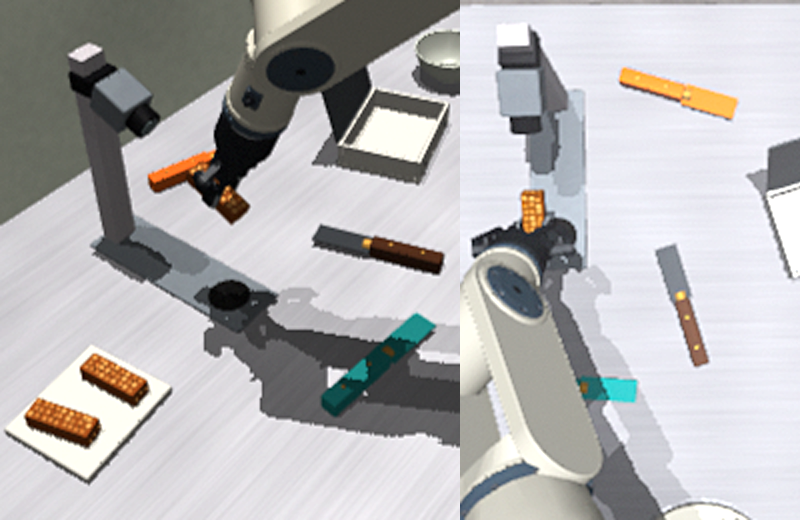

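The bar sits at the predicted focus pixel (219,235) in the side view, pitched towards the lens with its nutty top up. The cover is open, the knife is on the table, and the bowl and board bars look undisturbed. Handing in.

```bash
python3 -c "
from h import *
s=sense(); print(s['t'],abs(s['joint_velocities']).max(),s['grip_width']); print(hand_in())"
```

```text
25.8 0.0016256152028168284 0.3376251097252696
the job is handed in; nothing more can be done
None
```

I handed the job in at t = 25.8 s. No verdict was reported, so success rests on my own checks.

**What I did:**
- I levered the cover up with the knife blade under its front lip and swung it back to about 1.79 rad.
- I laid the knife back on the table and let it go.
- I lifted the nut bar out of the mould and held it at the focus, pitched up 25° towards the lens, nutty top up.

**Last checks:**
- **Position:** the bar's centre is within a few millimetres of the estimated focus (0.552, 0.230, 0.200). It matches the predicted pixel in the side view.
- **Angle:** the tool is within 0.1° of the target orientation. The top-view depth fit showed the bar's top sloping about 0.06 rad along its length; the side view showed almost none.
- **Roll:** the side-view fit showed a cross-slope of −0.17 rad across the bar, while the top view gave −0.02 rad. I put the side figure down to side-face pixels in the mask, but I did not verify that.
- **Grip and stillness:** the opening is about 29 mm, which matches the bar's 30 mm width. Joint speeds were below 0.002 rad/s.
- **Everything else:** the last picture shows the cover open, the knife flat on the table, and the bowl and both board bars looking undisturbed.

**What disagreed:**
- The first knife grasp closed on nothing. The real fingertips reach about 20 mm less far than the reported TCP, which I confirmed by touching the table lightly at about 12 N, and I corrected for it from then on.
- The two views put the disc about 4 mm apart, so I used the average.

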